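Reset the rings of a lever-arch recipe board

ROBOT

A 6-joint arm with a two-finger parallel gripper is mounted at the origin on a cart in front of the work surface, level with it; the furniture and walls round the work are solid. World frame = base frame: x ahead of the robot, y to its left, z up, the work surface at z = 0. Lengths are in m, angles in rad, forces in N, time in s.
With the tool pointing down it reaches from about 0.375 to 0.975 m from the base axis. Payload 3.8 kg.
Tool frame: the origin (TCP) lies on the centre line of the jaws, within the pads' length; the fingertips stand 14 mm ahead of it and the grasp point (between the pads) lies 5 mm behind it; z points along the fingers, y is the line along which they close (so a half turn about z gives the same grasp; the last joint's range is limited). The gripper opens to 85 mm and grips with 20 to 120 N. Pads are 22 mm wide; open, the fingers measure 114 mm over their backs; the gripper's body (76 mm by 85 mm) begins 54 mm behind the grasp point. The pads swing forward as they close: fully open they stand 13 mm farther back than shut.
Start: joints at [1.295, 0.264, 1.604, -0, 1.274, -0.037], TCP at [0.16, 0.656, 0.245] pointing down, gripper open.
Joint ranges: [-2.63, 2.63], [-0.94, 2.18], [0.31, 2.57], [-1.31, 4.45], [0, 2.66], [-2.55, 2.55]. Speed limits (rad/s): [2.57, 2.57, 3.14, 3.14, 3.14, 3.14].

INTERFACE

Orientations are given as a rotation vector (axis times angle).
In Python, from workcell import bot, eyes, spot_in gives the robot as it stands.
- The arm moves only by the tool carry_out, never from a script. Its argument "series" is text: rows parted by semicolons, each of 4 numbers parted by spaces: the shift along the world's x, y, z in m, then the turn about the world's z in degrees. In form: tx ty tz roll; .... A call has 1 to 20 rows; each row shifts and turns the commanded pose from where the row before left it; what a row does not reach is not made up. A row lasts 1/8 s, in which the tool goes at most 62.5 mm and 10.7 degrees, less where a joint would pass 70% of its speed; a pose out of reach is approached as far as the arm can. A call is refused whole if a number of a shift passes 0.0625 or a number of a turn 10.7, either way. A call with a gripper value outside its range is refused whole. "jaw" is the gripper command: -1 is shut, 1 is fully open, values between are in proportion, set as the call begins (left out, the last holds). The fingers move at their own pace and stop on an object; "grip_force" is the grip in N (left out, the last holds). Time passes only in rows, so rows that do not move let the fingers close. It gives the time, the measured TCP pose, the force, the opening and the grip force at its end, in the units of the state.
- bot.read_state(): the state, without advancing time (a new reading comes with each control period).
- eyes.read_camera(name): name is "scene" or "side" or "wrist"; returns (picture, depth): 420x560x3 uint8, blue, green, red; 420x560 float32, m along the optical axis (not along the pixel's ray), 0 where there is no reading.
- eyes.get_calibration(name): a dict with "K" (3x3 intrinsics, pixels), "distortion" ([k1, k2, p1, p2, k3] as OpenCV has them; the pictures are not rectified), "position" and "rotation" of the camera in the world; the wrist camera has in their place "T_tool_cam" (4x4, takes a point from camera to tool coordinates, whose origin is the TCP and whose axes are the flange's). Camera axes: x right, y down, z forward; pixel columns grow to the right and rows downward; lengths in m; the calibration is good to about 2 mm. A picture is of the moment at which its call begins: read the wrist's pose just before it. get_calibration takes no time and is no camera call.
- bot.finish_job(): hands the job in; it is judged then, once.
Trained networks look in the newest picture that a camera, given by its name, has taken for a name from the list of things; names that differ only in an ending like _2 or _b are one class to them, and where a whole thing is asked for, a point or a joint stands for the part that bears it (a point fixed in the world has none). Each returns a list of dicts, best first, with "score" (0 to 1); they miss things now and then, are a little off and sometimes report something else, mostly with a low value. They report only what shows in the picture. A call takes as long as a camera call.
- spot_in(camera, target): "rect" ([centre column, centre row, width, height] in pixels, round what is visible of it).
The state is a dict: "time": time; "q": joint angles; "joint_vel": joint speeds; "joint_torque": joint torques, N m; "tool_pos": TCP position; "tcp_rot": TCP orientation; "wrist_force": force on the tool from outside, world axes, zero at the start; "torque": the same for the moment, N m; "width": opening from 0.0 (shut) to 1.0 (fully open); "grip_force": force on a finger pad.
Only numpy, scipy, OpenCV 4.12 (cv2) and the standard library are available. Lean on these libraries where they do the work, as an engineer would, in place of code of your own. Each camera call takes 0.05 s, during which the arm holds its last target. There are 200 camera calls.

TASK

The rings of the blue recipe board have not shut properly: their tips stand apart. Lift its lever right up so that the rings spring wide open, then press the lever fully down again so that the rings close, and let go. Leave the green recipe board as it is.

Things in the scene. Friction and masses are not known exactly. Their poses are not given: they have to be found in the camera images.
- blue_board: Blue recipe board, 170 (its x) x 260 (y) x 6 mm, flat and fixed on the worktop; origin: centre of its underside, z up. Two steel rings at y = -65 and +15 mm, x = 30 to 70 mm, 63 mm high over the worktop. Beyond them is the lever: hinge axis parallel to the board's x through (50, 37, 38) mm in the board's frame; shut, it lies level, pointing to +y; it swings upward.
- blue_tip (a point): Centre of the black roller at the end of the blue board's lever: 32 mm long along the board's x, 14 mm in diameter, 75 mm from the hinge axis; lever shut, it is 38 mm above the worktop. Pinched from above by its end faces (jaws closing along the board's x) it can pivot between the jaws. The lever arm is a steel strip 12 mm wide, 5 mm thick.
- blue_lever (a joint): Lever angle of the blue board, rad: 0 = fully down, rings shut; 1.2 = right up against its stop, rings wide open (the rings tip open by 0.6 of it). Its hinge is stiff: it stays where it is left and takes about 2 N at the roller. It starts part-way up, at 0.30 to 0.45.
- green_lever (a joint): Angle of the lever of the green recipe board, which is built just like the blue one and lies beside it, left or right; 0 = fully down. It starts shut and must stay so.

How it is judged:
On the way, in this order (a step that is already met when the one before it is completed fails the run):
1. the blue board's lever is lifted up (beyond 0.95 rad, 54 degrees), its rings wide open (value of joint blue_lever above 0.95 rad), for 0.2 s.
2. the blue board's lever is pressed down again (under 0.12 rad, 7 degrees), its rings shut (value of joint blue_lever below 0.12 rad), for 0.2 s.
At the end, for the whole second after the job is handed in: After having been lifted, the blue board's lever is down within 0.12 rad (7 degrees, 9 mm at its roller) and stays so; the green board's lever is still down within 0.12 rad (value of joint each of blue_lever, green_lever below 0.12 rad); the robot touches nothing.
It fails at once if the green board's lever is lifted more than 0.15 rad (value of joint green_lever above 0.15 rad).
It also fails if it takes over 35 s, if anything falls off the work surface, if the arm or the gripper's body presses on something with over 40 N, if the wrist force passes 120 N, or if a joint passes its speed limit or range.

## Working session

There is one attempt and no reset: what is moved stays moved. The work goes in short steps, Python scripts to look and compute and a tool call to move; the robot and the scene stay as the last step left them, time stands still between calls to the robot, and variables do not carry over. Pictures are saved under pics/ and viewed, at most 10 in all, crops included, and the job is handed in when it is done.

Besides the shell and the picture viewer there is one more tool, called after "Call:" by a JSON object that holds its "op" and its "data". carry_out: Moves the arm, as the interface text tells. Its arguments: {"type":"object","properties":{"series":{"type":"string"},"jaw":{"type":"number"},"grip_force":{"type":"number"}},"required":["series"]}

```bash
mkdir -p pics; cat > h.py <<'E'
import numpy as np, cv2
from workcell import bot, eyes, spot_in
from scipy.spatial.transform import Rotation as R
def cam(n):
    s=bot.read_state(); im,d=eyes.read_camera(n); c=eyes.get_calibration(n)
    if n=="wrist":
        T=np.eye(4);T[:3,:3]=R.from_rotvec(s["tcp_rot"]).as_matrix();T[:3,3]=s["tool_pos"]
        T=T@np.array(c["T_tool_cam"])
    else:
        T=np.eye(4);r=np.array(c["rotation"])
        T[:3,:3]=r if r.shape==(3,3) else R.from_rotvec(r).as_matrix();T[:3,3]=c["position"]
    return im,d,np.array(c["K"]),np.array(c["distortion"]),T
def cloud(n):
    im,d,K,D,T=cam(n); h,w=d.shape
    uv=np.stack(np.meshgrid(np.arange(w),np.arange(h)),-1).reshape(-1,1,2).astype(np.float64)
    p=cv2.undistortPoints(uv,K,D).reshape(h,w,2)
    P=np.concatenate([p*d[...,None],d[...,None]],-1)@T[:3,:3].T+T[:3,3]
    P[d==0]=np.nan
    return im,d,P
E
python3 - <<'E'
from h import *
np.set_printoptions(precision=3,suppress=True)
ims=[]
for n in("scene","wrist"):
    im,d,P=cloud(n); ims.append(im); np.savez(f"{n}.npz",im=im,d=d,P=P)
    for t in("blue_board","blue_tip","green_lever"):
        for r in spot_in(n,t)[:3]:
            u,v=map(int,r["rect"][:2]); print(n,t,np.round(r["score"],2),np.round(r["rect"]),P[min(v,419),min(u,559)])
cv2.imwrite("pics/a.png",ims[0]);cv2.imwrite("pics/b.png",ims[1])
print(bot.read_state())
E
```

```text
scene blue_board 0.72 [388. 289. 133. 128.] [ 0.504 -0.262  0.011]
scene blue_board 0.51 [385. 244.  29.  34.] [ 0.57  -0.204  0.056]
scene blue_tip 0.64 [380. 243.  31.  40.] [ 0.609 -0.175  0.003]
scene green_lever 0.65 [221. 154.  27.  17.] [ 0.591  0.349 -0.007]
{'time': 0.4, 'q': array([ 1.295,  0.264,  1.604, -0.   ,  1.274, -0.037]), 'joint_vel': array([ 0.001, -0.001, -0.002,  0.001, -0.001,  0.   ]), 'joint_torque': array([  0.   , -51.424, -36.702,  -0.   ,   0.005,   0.   ]), 'tool_pos': array([0.16 , 0.656, 0.245]), 'tcp_rot': array([-0.374, -3.119,  0.001]), 'wrist_force': array([ 0.343, -0.149, -0.897]), 'torque': array([-0.046,  0.01 , -0.001]), 'grip_force': 0.0, 'width': 0.9991355011781208}
```

View pics/a.png

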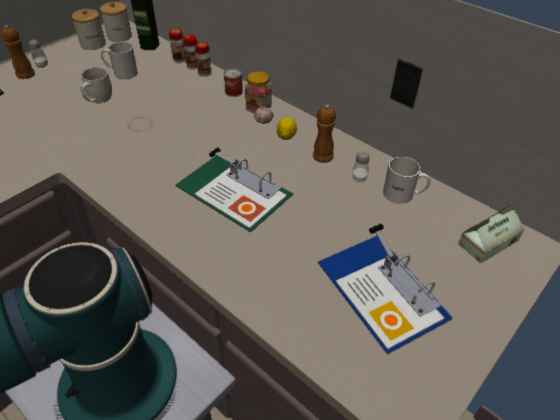

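The scene view shows the blue board at the right, with its roller at about (376,229). The green board is in the middle, with its roller at about (215,152). Next I fit the board rectangle and find the roller.

```bash
python3 - <<'E'
from h import *
np.set_printoptions(precision=4,suppress=True)
z=np.load("scene.npz"); im,P=z["im"].astype(int),z["P"]
b,g,r=im[...,0],im[...,1],im[...,2]
v,u=np.mgrid[:420,:560]
m=(b>70)&(b>1.6*g)&(b>1.8*r)&(u>300)&(u<470)&(v>220)&(v<360)&np.isfinite(P[...,2])
n,l,st,ce=cv2.connectedComponentsWithStats(m.astype(np.uint8)); print(st[:6])
# project outline onto z=6 mm by ray
c=eyes.get_calibration("scene"); o=np.array(c["position"])
Q=o+(P-o)*((0.006-o[2])/(P[...,2:]-o[2]))
q=Q[m][:,:2].astype(np.float32); print(np.nanmedian(P[m][:,2]))
rect=cv2.minAreaRect(q); print(rect); print(cv2.boxPoints(rect))
k=(im.max(-1)<45)&(abs(u-376)<14)&(abs(v-229)<10)
print(k.sum(),np.c_[u[k].min(),u[k].max(),v[k].min(),v[k].max()]); p=P[k]; print(np.nanmedian(p,0),np.nanmin(p,0),np.nanmax(p,0))
cv2.imwrite("pics/c.png",cv2.resize(z["im"][205:355,310:460],None,fx=4,fy=4,interpolation=2))
E
```

```text
[[     0      0    560    420 233248]
 [   319    236    133    117   1952]]
0.004290888442817331
((0.5007882714271545, -0.25097158551216125), (0.2571280598640442, 0.16736842691898346), 70.87227630615234)
[[ 0.3796 -0.345 ]
 [ 0.5377 -0.3999]
 [ 0.622  -0.1569]
 [ 0.4639 -0.1021]]
68 [[369 382 224 232]]
[ 0.5805 -0.1695  0.0729] [ 0.5669 -0.1774  0.0638] [ 0.5986 -0.1604  0.0781]
```

View pics/c.png

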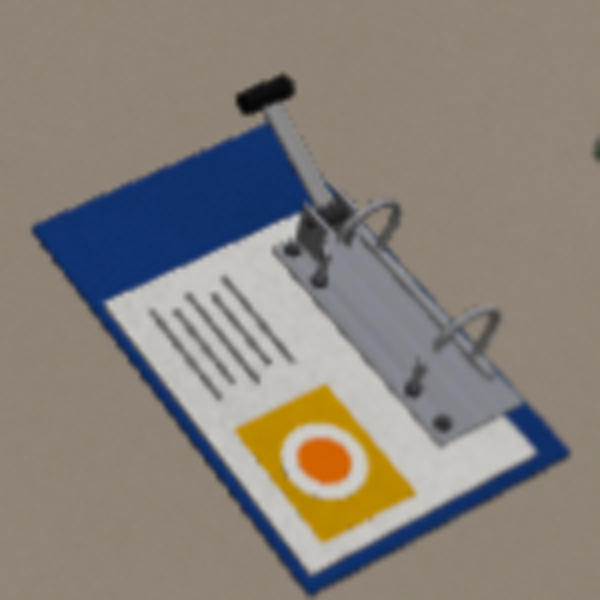

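The roller is at about (0.583,-0.167,0.068) and board yaw is about -19°, so the jaws need tool yaw -19°, a turn of -95°. These agree with the given geometry. I move to above the roller.

Call:
{"op": "carry_out", "data": {"series": "0.0235 -0.0457 -0.0025 -5.3;0.0235 -0.0457 -0.0025 -5.3;0.0235 -0.0457 -0.0025 -5.3;0.0235 -0.0457 -0.0025 -5.3;0.0235 -0.0457 -0.0025 -5.3;0.0235 -0.0457 -0.0025 -5.3;0.0235 -0.0457 -0.0025 -5.3;0.0235 -0.0457 -0.0025 -5.3;0.0235 -0.0457 -0.0025 -5.3;0.0235 -0.0457 -0.0025 -5.3;0.0235 -0.0457 -0.0025 -5.3;0.0235 -0.0457 -0.0025 -5.3;0.0235 -0.0457 -0.0025 -5.3;0.0235 -0.0457 -0.0025 -5.3;0.0235 -0.0457 -0.0025 -5.3;0.0235 -0.0457 -0.0025 -5.3;0.0235 -0.0457 -0.0025 -5.3;0.0235 -0.0457 -0.0025 -5.3;0 0 0 0;0 0 0 0", "jaw": 1}}

```text
time: 2.9
tool_pos: [0.5823, -0.1666, 0.2]
tcp_rot: [-2.558, -1.822, 0.0]
wrist_force: [-0.1, 0.6, 0.3]
width: 1.0
grip_force: 0.0
```

```bash
python3 - <<'E'
from h import *
np.set_printoptions(precision=4,suppress=True)
im,d,P=cloud("wrist"); np.savez("w1.npz",im=im,d=d,P=P)
s=bot.read_state(); print(s["tool_pos"],R.from_rotvec(s["tcp_rot"]).as_matrix(),s["time"])
for t in("blue_board","blue_tip"):
    for r in spot_in("wrist",t)[:3]:
        u,v=map(int,r["rect"][:2]); print(t,np.round(r["score"],2),np.round(r["rect"]),P[v,u])
cv2.imwrite("pics/d.png",im)
E
```

```text
[ 0.5821 -0.166   0.2001] [[ 0.3263  0.9453 -0.0008]
 [ 0.9453 -0.3263  0.0007]
 [ 0.0004 -0.0009 -1.    ]] 2.95
blue_board 0.7 [238. 258. 154. 194.] [ 0.5069 -0.2345  0.0083]
blue_tip 0.82 [284. 228.  37.  63.] [ 0.5791 -0.1964  0.0573]
```

View pics/d.png

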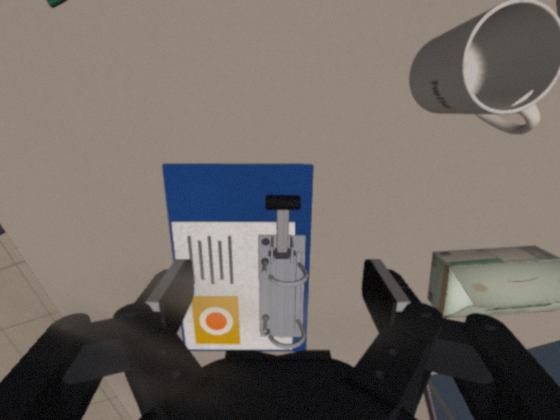

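The wrist view shows the roller at (283,202), level with the image, so the yaw is right. Now I measure its centre.

```bash
python3 - <<'E'
from h import *
np.set_printoptions(precision=4,suppress=True)
z=np.load("w1.npz"); im,P=z["im"],z["P"]; v,u=np.mgrid[:420,:560]
k=(im.max(-1)<45)&(abs(u-283)<25)&(abs(v-202)<10)
print(u[k].min(),u[k].max(),v[k].min(),v[k].max()); p=P[k]
s=bot.read_state(); M=R.from_rotvec(s["tcp_rot"]).as_matrix()
q=(p-s["tool_pos"])@M; top=p[:,2]>0.045
print(np.nanmedian(p,0),np.nanpercentile(q[top],[2,50,98],0),np.nanpercentile(p[top][:,2],[50,95]))
E
```

```text
266 299 196 209
[ 0.5874 -0.1665  0.0747] [[-0.0052 -0.0095  0.1239]
 [ 0.001   0.0049  0.1257]
 [ 0.0057  0.0201  0.1295]] [0.0747 0.0763]
```

Aligned to within 5 mm. I shift, descend and close.

Call:
{"op": "carry_out", "data": {"series": "0.005 -0.0015 -0.035 0;0 0 -0.035 0;0 0 -0.035 0;0 0 -0.025 0;0 0 -0.01 0;0 0 0 0;0 0 0 0", "jaw": 1}}

```text
time: 3.92
tool_pos: [0.5888, -0.1683, 0.0619]
tcp_rot: [2.557, 1.822, 0.002]
wrist_force: [0.4, -0.6, -0.2]
width: 0.998
grip_force: 0.0
```

Call:
{"op": "carry_out", "data": {"series": "0 0 0 0;0 0 0 0;0 0 0 0;0 0 0 0;0 0 0 0;0 0 0 0;0 0 0 0;0 0 0 0", "jaw": -1, "grip_force": 40}}

```text
time: 4.92
tool_pos: [0.5869, -0.1676, 0.0602]
tcp_rot: [-2.557, -1.821, 0.001]
wrist_force: [-3.5, 3.9, 4.3]
width: 0.363
grip_force: 39.6
```

```bash
python3 - <<'E'
from h import *
np.set_printoptions(precision=4,suppress=True)
s=bot.read_state(); print(s["tool_pos"],s["wrist_force"],s["width"],s["grip_force"])
# arc from theta0 in board y/z -> world increments
d=np.array([.326,.945])/1
t0=0.42
for t in np.r_[t0:1.13:8j]: print(round(t,3), 0.075*(np.cos(t)-np.cos(t0))*d, 0.075*(np.sin(t)-np.sin(t0)))
im,_,_=cloud("wrist"); cv2.imwrite("pics/e.png",im)
E
```

```text
[ 0.5869 -0.1676  0.0602] [-3.4603  3.9122  4.3223] 0.36250105302954216 39.61732506752014
0.42 [0. 0.] 0.0
0.521 [-0.0011 -0.0033] 0.006776918927045766
0.623 [-0.0025 -0.0071] 0.013169827482190257
0.724 [-0.004  -0.0116] 0.01911301335283373
0.826 [-0.0057 -0.0167] 0.02454538689810282
0.927 [-0.0077 -0.0222] 0.02941110908549984
1.029 [-0.0097 -0.0281] 0.03366016545687268
1.13 [-0.0119 -0.0345] 0.037248880223944174
```

View pics/e.png

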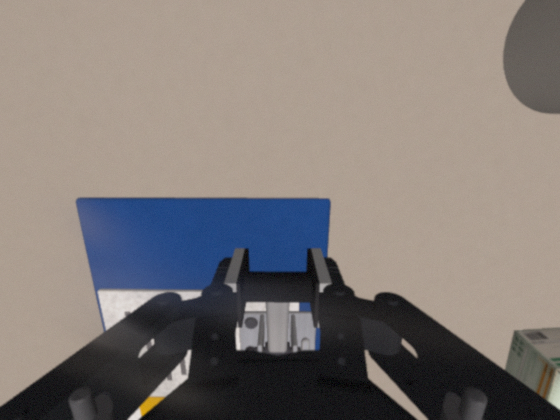

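The roller is pinched between the pads (width 31 mm, 40 N) at about (280,290). Now I lift along the arc to about 1.13 rad.

Call:
{"op": "carry_out", "data": {"series": "-0.0011 -0.0033 0.0068 0;-0.0014 -0.0038 0.0064 0;-0.0015 -0.0045 0.0059 0;-0.0017 -0.0051 0.0054 0;-0.002 -0.0055 0.0049 0;-0.002 -0.0059 0.0042 0;-0.0022 -0.0064 0.0036 0;0 0 0 0;0 0 0 0;0 0 0 0;0 0 0 0"}}

```text
time: 6.35
tool_pos: [0.5744, -0.2034, 0.0977]
tcp_rot: [-2.558, -1.821, 0.003]
wrist_force: [-4.1, 2.6, -0.0]
width: 0.363
grip_force: 40.4
```

```bash
python3 - <<'E'
from h import *
np.set_printoptions(precision=4,suppress=True)
s=bot.read_state(); print(s["tool_pos"],s["wrist_force"],s["width"],s["grip_force"])
im,d,P=cloud("scene"); cv2.imwrite("pics/f.png",cv2.resize(im[190:340,310:460],None,fx=4,fy=4,interpolation=2))
E
```

```text
[ 0.5744 -0.2034  0.0977] [-4.0543  2.586  -0.0014] 0.362765365459078 40.417431592941284
```

View pics/f.png

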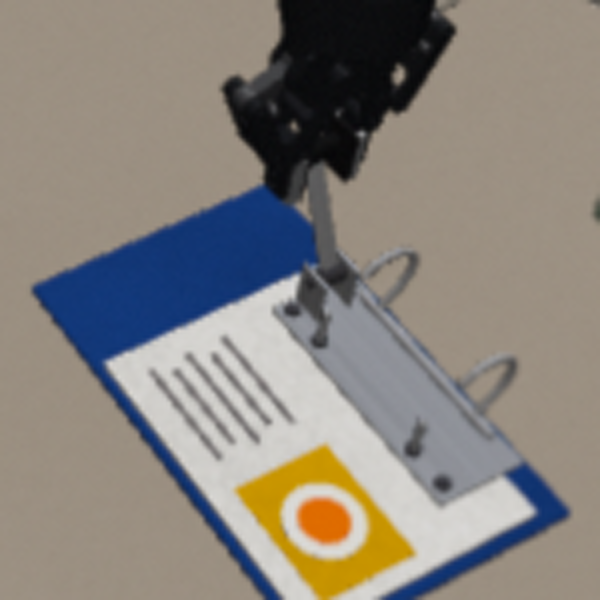

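The lever is up at about 1.15 rad: the rings tipped open and the roller is still held. Now I press it back down along the same arc.

Call:
{"op": "carry_out", "data": {"series": "0.0022 0.0064 -0.0036 0;0.002 0.0059 -0.0042 0;0.002 0.0055 -0.0049 0;0.0017 0.0051 -0.0054 0;0.0015 0.0045 -0.0059 0;0.0014 0.0038 -0.0064 0;0.0011 0.0033 -0.0068 0;0.0009 0.0027 -0.0072 0;0.0006 0.002 -0.0074 0;0.0004 0.0012 -0.0075 0;0.0002 0.0004 -0.0085 0;0 0 -0.002 0;0 0 0 0;0 0 0 0;0 0 0 0;0 0 0 0"}}

```text
time: 8.4
tool_pos: [0.5886, -0.1628, 0.0283]
tcp_rot: [-2.558, -1.823, 0.004]
wrist_force: [-5.6, 3.2, 1.9]
width: 0.366
grip_force: 43.8
```

Call:
{"op": "carry_out", "data": {"series": "0 0 -0.002 0;0 0 -0.002 0;0 0 0 0;0 0 0 0"}}

```text
time: 8.9
tool_pos: [0.5888, -0.1629, 0.0274]
tcp_rot: [-2.558, -1.822, 0.004]
wrist_force: [-13.0, 5.1, 20.3]
width: 0.361
grip_force: 45.4
```

The force rises to 20 N, so the lever is at its bottom stop. I relieve the pressure, open the jaws and retreat straight up.

Call:
{"op": "carry_out", "data": {"series": "0 0 0.002 0;0 0 0 0;0 0 0 0;0 0 0 0;0 0 0 0;0 0 0 0;0 0 0 0;0 0 0 0", "jaw": 1}}

```text
time: 9.9
tool_pos: [0.5898, -0.1619, 0.0257]
tcp_rot: [2.559, 1.823, -0.0]
wrist_force: [-0.1, 0.5, 0.0]
width: 0.996
grip_force: 0.0
```

Call:
{"op": "carry_out", "data": {"series": "0 0 0.01 0;0 0 0.025 0;0 0 0.04 0;0 0 0.05 0;0 0 0.05 0;0 0 0 0;0 0 0 0"}}

```text
time: 10.78
tool_pos: [0.5897, -0.1619, 0.2012]
tcp_rot: [2.558, 1.822, 0.001]
wrist_force: [0.1, 0.1, -0.9]
width: 1.001
grip_force: 0.0
```

```bash
python3 - <<'E'
from h import *
im,d,P=cloud("wrist"); s=bot.read_state(); print(s["tool_pos"],s["width"])
v,u=np.mgrid[:420,:560]
r=spot_in("wrist","blue_tip"); print(r[:1])
k=(im.max(-1)<45)&(abs(u-283)<40)&(v>150)&(v<230)
print(k.sum(),np.nanmedian(P[k],0),np.nanpercentile(P[k][:,2],[5,95]))
sc,_,_=cloud("scene")
cv2.imwrite("pics/g.png",np.hstack([cv2.resize(im[120:420,100:500],(400,300)),cv2.resize(sc[190:340,260:460],(400,300))]))
E
```

```text
[ 0.58890263 -0.16168284  0.19980114] 0.9991286381903184
[{'rect': [278.2, 222.8, 35.4, 77.7], 'score': 0.91}]
346 [ 0.59012453 -0.15987336  0.04256068] [0.03971812 0.04410597]
```

View pics/g.png

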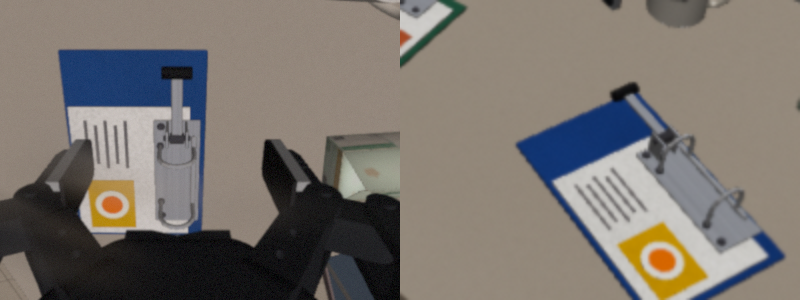

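The lever lies flat: the roller top is at 43 to 44 mm, as it should be when shut. The rings are closed, the gripper is clear, and the green board was never approached.

```bash
python3 -c "
from h import *
print(bot.finish_job())"
```

```text
the job is handed in; nothing more can be done
None
```

I lifted the blue board's lever to about 1.15 rad so its rings opened, pressed it fully down so they closed, and let go. The green board was not touched, and the job was handed in at about 11 s (no verdict was returned).

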